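# Check a pendulum angle gauge on its swivel stud

### The job

Turn the swivel stud by its upright bar until its yellow pointer reads zero, at the broad white line on its base. Then lift the angle gauge by its blue handle, set it square across the stud's high rib, resting on it without pressing hard, and rock it until its swinging black needle settles on the red flag. Finish while still holding it there by the handle, the gauge resting on the rib and the stud still at zero; leave the mug, the screwdriver and the nearer glue bottle where they are.

Things in the scene. Friction and masses are not known exactly. Their poses are not given: they have to be found in the camera images.
- swivel (a joint): angle of the stud's turning head on its base, rad: 0 when the yellow pointer stands at the broad white zero line (on the side of the base that faces about towards the robot and to its left), positive anticlockwise from above; stops at +-1.6; stiff (0.12 N m of friction), stays where it is left
- stud_bar (a point): middle of the swivel stud's upright aluminium bar, on the turning axis, 62 mm above the bench. Bar 70 mm long (own x), 26 mm thick (own y, flat sides), rising from 26 to 80 mm above the bench out of a 90 mm disc (top at 26 mm); fixed dark base under it, 124 mm across, 16 mm high. Axes turn with the head; the yellow pointer lies at the bar's foot towards -x
- rib_top (a point): middle of the top of the stud's high steel rib, 90 mm above the bench, on the turning axis; axes as stud_bar. The rib is round, 10 mm radius, along x (centre line 10 mm below this point), 84 mm long, on top of the bar; beside it towards -y is a lower rib (top 5 mm lower, 8.5 mm aside) that the gauge clears when leaned under 0.4 rad
- gauge: pendulum angle gauge, loose, about 0.32 kg, upright on the bench at the start; origin: centre of the underside of its feet. White dial (102 mm over the rim, 12 mm thick, centre 73 mm up) looks to its -x; y along its dark base bar (130 mm long, 40 mm wide, 5 to 21 mm up); z up. Two feet, 10 mm wide at y = +-30 mm, reach 5 mm below the bar; the rib goes between them
- gauge_handle (a point): centre of the gauge's blue handle, 141 mm above the gauge's origin: a flat block 16 mm thick (gauge x), 64 mm long (gauge y), 30 mm high; axes as the gauge
- gauge_sole (a point): centre of the flat underside of the gauge's base bar, between the feet, 5 mm above the gauge's origin: the face that rests on the rib; axes as the gauge
- pointer (a joint): angle of the black needle that hangs from the dial centre by its own weight, rad; it stops swinging within about 1 s. 0 with the gauge level; it equals the gauge's lean (rotation about the gauge's +x): positive when the gauge's top leans to its own -y (to the right as one faces the dial), the needle tip then standing right of the dial's middle
- pointer_tip (a point): tip of the needle, 38 mm from its hinge in the middle of the dial, just in front of the face
- mark (a joint): angle of the red flag at the lower edge of the dial, rad, measured as the needle's angle: the needle is on the flag when both angles are equal. The flag is set between 0.14 and 0.3 rad and stays put on the gauge
- mark_tip (a point): point on the red flag (5.5 mm wide) over which the needle tip stands when it is on the mark, 38 mm from the dial centre
- rack_post (a point): point 200 mm up on the grey upright post of the storage rack behind the work, fixed: 26 mm square, from the bench to 1.3 m up; from it the rack's shelf runs to the left, its front edge at the x of the post's back, 0.44 m above the bench. Solid: keep the arm in front of it when swinging across
- mug_mid (a point): white mug, 81 mm wide, 97 mm high, bystander; half-way up
- glue_bottle_mid (a point): white glue bottle with red nozzle, 42 mm across, 121 mm high, bystander (the nearer of two); point 44 mm up
- screwdriver_mid (a point): red-handled screwdriver lying near the front edge of the bench, 201 mm long, bystander; at its middle

How it is judged:
On the way, in this order (a step that is already met when the one before it is completed fails the run):
1. the stud is turned until its yellow pointer reads zero (within 0.08 rad) (value of joint swivel between -0.08 and 0.08 rad), for 0.3 s.
2. the gauge is lifted from the bench by the gripper (height (world z) of gauge_sole above 0.03 m and contact force between the fingers and gauge above 2 N), for 0.2 s.
At the end, for the whole second after the job is handed in: Gauge gripped (over 2 N), at rest, on the rib with 0.3 to 30 N, sole over 70 mm up, its middle within 30 mm along and 22 mm across the rib, within 0.3 rad of square; needle within 0.06 rad of the red flag and still (0.25 rad/s); stud at zero within 0.08 rad (all of step 1 and angle between the z axis of pointer_tip and the z axis of mark_tip, either way round below 0.06 rad and velocity of joint pointer between -0.25 and 0.25 rad/s and contact force between gauge and swivel between 0.3 and 30 N and contact force between the fingers and gauge above 2 N and height (world z) of gauge_sole above 0.07 m and x of gauge_sole in the frame of rib_top between -0.03 and 0.03 m and y of gauge_sole in the frame of rib_top between -0.022 and 0.022 m and angle between the x axis of gauge_handle and the x axis of rib_top, either way round below 0.3 rad and linear speed of gauge below 0.02 m/s); the arm keeps its last pose, push and grip.
It fails at once if the mug is moved more than 30 mm (distance of mug_mid from where it was at the start of the episode above 0.03 m).
It fails at once if the glue bottle is moved more than 30 mm (distance of glue_bottle_mid from where it was at the start of the episode above 0.03 m).
It fails at once if the screwdriver is moved more than 30 mm (distance of screwdriver_mid from where it was at the start of the episode above 0.03 m).
It fails at once if the gauge is pressed on the stud with more than 45 N (contact force between gauge and swivel above 45 N).
It fails at once if the gauge is tipped over (0.8 rad) (angle between gauge's own z axis and vertical above 0.8 rad).
It also fails if it takes over 58 s, if anything falls off the work surface, if the arm or the gripper's body presses on something with over 40 N, if the wrist force passes 120 N, or if a joint passes its speed limit or range.

### The arm

A 7-joint arm with a two-finger parallel gripper is mounted at the origin on a cart in front of the work surface, level with it; the furniture and walls round the work are solid. World frame = base frame: x ahead of the robot, y to its left, z up, the work surface at z = 0. Lengths are in m, angles in rad, forces in N, time in s.
With the tool pointing down it reaches from about 0.425 to 0.925 m from the base axis. Payload 6.8 kg.
Tool frame: the origin (TCP) lies at the centre of the arm's flange, where the gripper is bolted on; the fingertips stand 182 mm ahead of it and the grasp point (between the pads) lies 163 mm ahead of it; z points along the fingers, x is the direction in which the jaws open and shut, and the axes are right-handed (so a half turn about z gives the same grasp; the last joint's range is limited). The gripper opens to 88 mm and grips with 3 to 60 N. Pads are 20 mm wide; open, the fingers measure 115 mm over their backs; the gripper's body (75 mm by 178 mm) begins 61 mm behind the grasp point.
Start: joints at [1.12, 0.477, 0.022, 1.555, -0.011, 1.109, -0.083], TCP at [0.227, -0.636, 0.405] pointing down, gripper open.
Joint ranges: [-2.96, 2.96], [-0.34, 2.1], [-1.41, 1.46], [0.24, 2.44], [-1.37, 4.51], [0.17, 1.92], [-2.96, 2.96]. Speed limits (rad/s): [2.39, 2.39, 3.14, 3.14, 3.14, 3.14, 3.14].

### API

Orientations are given as a unit quaternion [w, x, y, z].
In Python, from workcell import env, grab_frame gives the robot as it stands. The module is installed in compiled form; this text tells all that it offers.
- The arm moves only by the shell command python3 -m inch 'ROWS' [OPENING]. ROWS is JSON, a list that holds one entry, the list of rows, each a list of 4 numbers: the shift along the world's x, y, z in mm, then the turn about the world's z in degrees. A call has exactly 5 rows; each row shifts and turns the commanded pose from where the row before left it; what a row does not reach is not made up. A row lasts 1/10 s, in which the tool goes at most 50 mm and 8.59 degrees, less where a joint would pass 70% of its speed; a pose out of reach is approached as far as the arm can. A call with a gripper value outside its range is refused whole. OPENING is the opening, from -1 (shut) to 1 (fully open), set as the call begins (- or left out, the last holds). The fingers move at their own pace and stop on an object; the grip force is fixed at half the most. Time passes only in rows, so rows that do not move let the fingers close, or fill a call up. It gives the time, the measured TCP pose, the force and the opening at its end, in the units of the state.
- env.read_state(): the state, without advancing time (a new reading comes with each control period).
- grab_frame(name): name is "scene" or "top" or "wrist"; returns a dict with "image" (400x640x3 uint8, blue, green, red), "camera_matrix" (3x3 intrinsics, pixels), "cam_to_world" (4x4, takes a point from camera to world coordinates). Camera axes: x right, y down, z forward; pixel columns grow to the right and rows downward; lengths in m; the calibration is good to about 2 mm. A picture is of the moment at which its call begins. There is no depth.
- env.hand_in(): hands the job in, once; it reports no verdict.
The state is a dict: "time_s": time; "joint_pos": joint angles; "qvel": joint speeds; "tau": joint torques, N m; "tool_pos": TCP position; "tcp_rot": TCP orientation; "force": force on the tool from outside, world axes, zero at the start; "ft_torque": the same for the moment, N m; "grip_width": finger opening in m.
Only numpy, scipy, OpenCV 4.12 (cv2) and the standard library are available. Lean on these libraries where they do the work, as an engineer would, in place of code of your own. Each camera call takes 0.05 s, during which the arm holds its last target.

## Working session

There is one attempt and no reset: what is moved stays moved. The work goes in short steps, Python scripts to look and compute and a shell command to move; the robot and the scene stay as the last step left them, time stands still between calls to the robot, and variables do not carry over. Pictures are saved under pics/ and viewed, and the job is handed in when it is done.

```bash
mkdir -p pics; ls
cat > h.py <<'E'
import numpy as np, cv2
from workcell import env, grab_frame
def snap(cam,fn):
    f=grab_frame(cam); cv2.imwrite('pics/'+fn,f['image']); np.savez('pics/'+fn+'.npz',K=f['camera_matrix'],T=f['cam_to_world'],im=f['image']); return f
def load(fn):
    return np.load('pics/'+fn+'.npz')
def ray(f,u,v):
    d=f['T'][:3,:3]@np.linalg.solve(f['K'],[u,v,1.]); return f['T'][:3,3],d
def atz(f,u,v,z):
    o,d=ray(f,u,v); return o+d*(z-o[2])/d[2]
def proj(f,p):
    c=np.linalg.inv(f['T'])@np.append(p,1); q=f['K']@c[:3]; return q[:2]/q[2]
E
python3 - <<'E'
from h import *
s=env.read_state(); print(s)
for c in ['scene','top','wrist']:
    f=snap(c,c+'0.png'); print(c,f['camera_matrix'][0,0],f['cam_to_world'].round(3).tolist())
E
```

```text
pics
{'time_s': 0.0, 'joint_pos': array([ 1.11989781,  0.47777325,  0.0223531 ,  1.55639281, -0.011491  ,
        1.10928562, -0.08310544]), 'qvel': array([1.58357754e-03, 4.80391996e-04, 1.32778061e-04, 2.50101449e-04,
       4.11433546e-05, 8.37704485e-04, 1.11143799e-03]), 'tau': array([ 1.64781982e-04, -5.82845449e+01,  1.53450463e+00, -2.72619456e+01,
       -5.43922931e-02,  1.68106210e-02,  1.22734364e-04]), 'tool_pos': array([ 0.22679979, -0.63548543,  0.40372447]), 'tcp_rot': array([-4.39213072e-04,  8.17352887e-01, -5.76136711e-01, -7.45564068e-04]), 'force': array([ 0.05750502, -0.13328533, -0.98291407]), 'ft_torque': array([0.03139343, 0.0444681 , 0.01825069]), 'grip_width': 0.08782378393083695}
scene 489.8522815334102 [[-0.533, -0.395, 0.748, -0.306], [-0.846, 0.254, -0.468, 0.668], [-0.005, -0.883, -0.47, 0.654], [0.0, 0.0, 0.0, 1.0]]
top 408.97621647175083 [[0.008, -0.995, 0.102, 0.437], [-1.0, -0.009, -0.01, 0.152], [0.011, -0.102, -0.995, 0.979], [0.0, 0.0, 0.0, 1.0]]
wrist 315.76352875262745 [[0.336, -0.911, -0.238, 0.291], [-0.942, -0.325, -0.083, -0.611], [-0.002, 0.252, -0.968, 0.384], [0.0, 0.0, 0.0, 1.0]]
```

View pics/scene0.png

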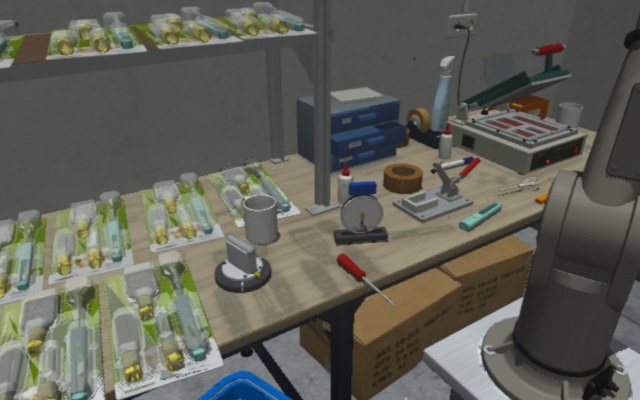

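View pics/top0.png

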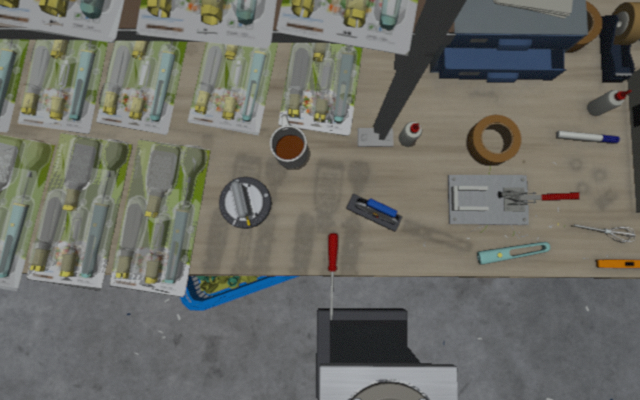

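View pics/wrist0.png

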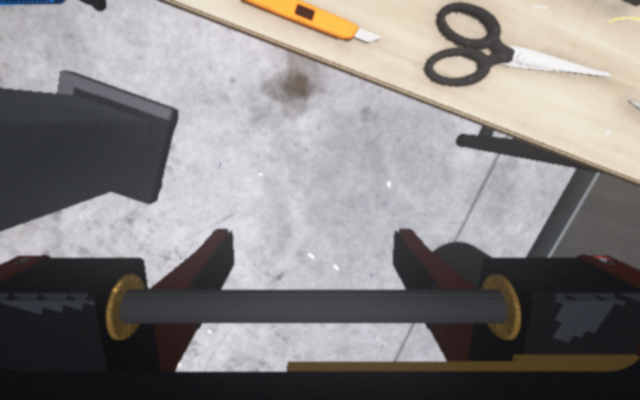

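The top view shows the stud at about (243,203), the gauge at (377,211), the mug at (290,147), the near glue bottle at (411,133) and the screwdriver at (333,265). Next I'll zoom in on the stud and gauge.

Run:
```python
from h import *
a=load('top0.png')['im']; b=load('scene0.png')['im']
A=cv2.resize(a[165:245,200:290],None,fx=6,fy=6,interpolation=3)[:, :]
cv2.imwrite('pics/z_stud_top.png',A)
cv2.imwrite('pics/z_gauge_top.png',cv2.resize(a[180:245,330:420],None,fx=6,fy=6,interpolation=3))
cv2.imwrite('pics/z_scene.png',cv2.resize(b[180:300,205:400],None,fx=4,fy=4,interpolation=3))
f=load('top0.png')
for n,u,v,z in [('stud base',245,202,.016),('mug',290,147,.097),('gl',411,130,.1),('postbase',375,137,0),('sd1',334,235,.01),('sd2',331,318,.01),('gauge h',382,208,.141)]:
    print(n,atz(f,u,v,z).round(3))
```

```text
stud base [0.527 0.339 0.016]
mug [0.642 0.228 0.097]
gl [ 0.682 -0.038  0.1  ]
postbase [0.692 0.029 0.   ]
sd1 [0.452 0.128 0.01 ]
sd2 [0.26  0.134 0.01 ]
gauge h [0.506 0.033 0.141]
```

View pics/z_stud_top.png

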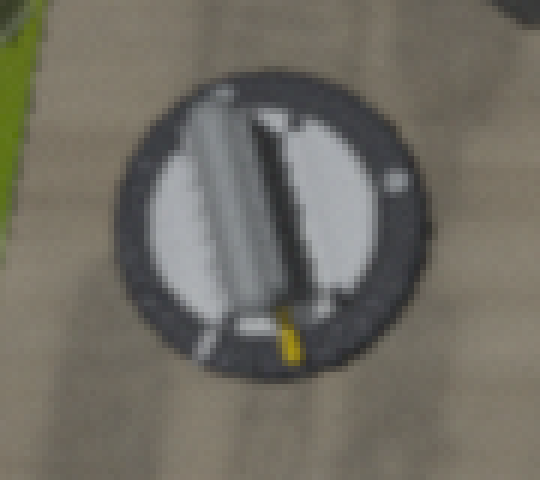

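View pics/z_gauge_top.png

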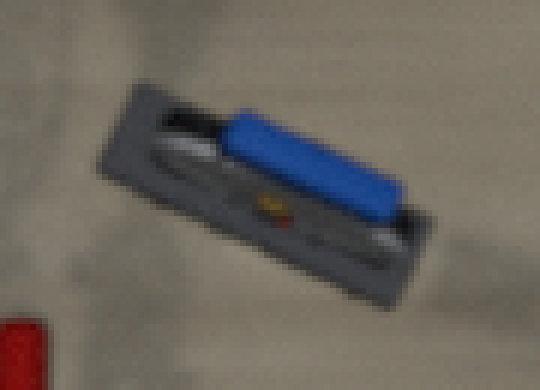

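View pics/z_scene.png

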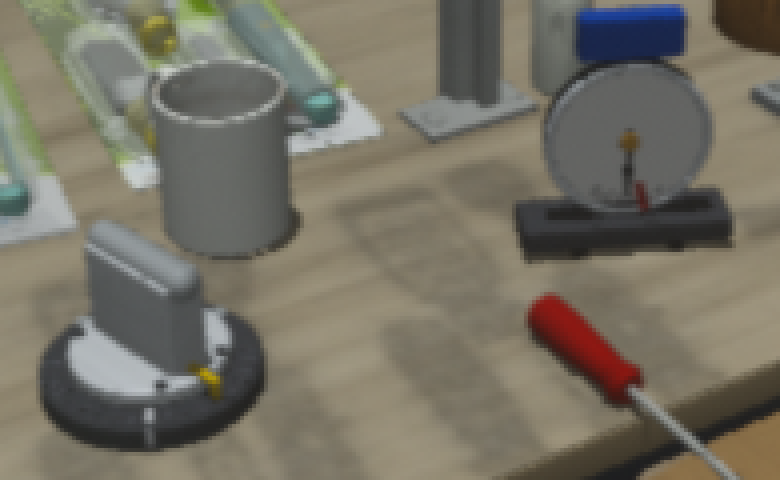

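```bash
cat > ov.py <<'E'
from h import *
def rz(a): return np.array([[np.cos(a),-np.sin(a),0],[np.sin(a),np.cos(a),0],[0,0,1.]])
def circ(r,z,n=60): t=np.linspace(0,2*np.pi,n); return np.c_[r*np.cos(t),r*np.sin(t),0*t+z]
def rect(x0,x1,y0,y1,z): return np.array([[x0,y0,z],[x1,y0,z],[x1,y1,z],[x0,y1,z],[x0,y0,z]])
def stud(x,y,a0,sw):
    o=[]; P=np.array([x,y,0])
    for c in (circ(.062,0),circ(.062,.016),): o.append((c+P,(0,255,0)))
    R=rz(a0+sw)
    for c in (rect(-.035,.035,-.013,.013,.08),rect(-.042,.042,-.0005,.0005,.09),circ(.045,.026)): o.append((c@R.T+P,(0,0,255)))
    o.append((np.array([[-.045,0,.016],[-.062,0,.016]])@rz(a0).T+P,(255,0,255)))
    o.append((np.array([[-.035,0,.027],[-.056,0,.027]])@R.T+P,(255,255,0)))
    return o
def gauge(x,y,a):
    P=np.array([x,y,0]);R=rz(a);o=[]
    for c in (rect(-.02,.02,-.065,.065,.021),rect(-.02,.02,-.065,.065,.005)): o.append((c@R.T+P,(0,255,0)))
    for z in(.126,.156): o.append((rect(-.008,.008,-.032,.032,z)@R.T+P,(0,0,255)))
    t=circ(.051,0); d=np.c_[0*t[:,0]-.006,t[:,0],t[:,1]+.073]; o.append((d@R.T+P,(255,255,0)))
    return o
def draw(fn,items,box,s,out):
    f=load(fn); u0,v0,u1,v1=box
    im=cv2.resize(f['im'][v0:v1,u0:u1],None,fx=s,fy=s,interpolation=cv2.INTER_CUBIC)
    for pts,c in items:
        q=np.array([proj(f,p) for p in pts]); q=(q+.5-[u0,v0])*s-.5
        cv2.polylines(im,[q.round().astype(int)],False,c,1)
    cv2.imwrite('pics/'+out,im); return im
E
cat > o1.py <<'E'
from ov import *
import sys
x,y,a0,sw,gx,gy,ga=map(float,sys.argv[1:8]); n=sys.argv[8]
it=stud(x,y,np.deg2rad(a0),np.deg2rad(sw))+gauge(gx,gy,np.deg2rad(ga))
A=draw('top0.png',it,(205,165,285,240),5,'t.png'); B=draw('top0.png',it,(335,180,415,240),5,'t.png'); 
C=draw('scene0.png',it,(205,225,285,300),5,'t.png'); D=draw('scene0.png',it,(320,170,400,250),5,'t.png')
o=np.zeros((800,800,3),np.uint8)
for k,i in enumerate((A,B,C,D)):
    h,w=i.shape[:2]; r,c=divmod(k,2); o[r*400:r*400+h,c*400:c*400+w]=i[:400,:400]
cv2.imwrite('pics/'+n,cv2.resize(o,(600,600),interpolation=cv2.INTER_AREA))
E
python3 o1.py .527 .339 -28.4 38 .497 .034 -24 ov1.png
```

```text
(no output)
```

View pics/ov1.png

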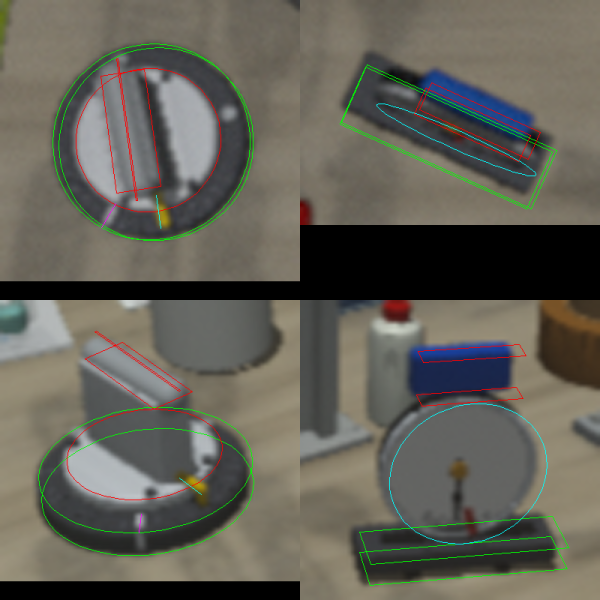

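```bash
python3 o1.py .527 .3395 -28.4 40 .504 .037 -24 ov2.png
```

```text
(no output)
```

View pics/ov2.png

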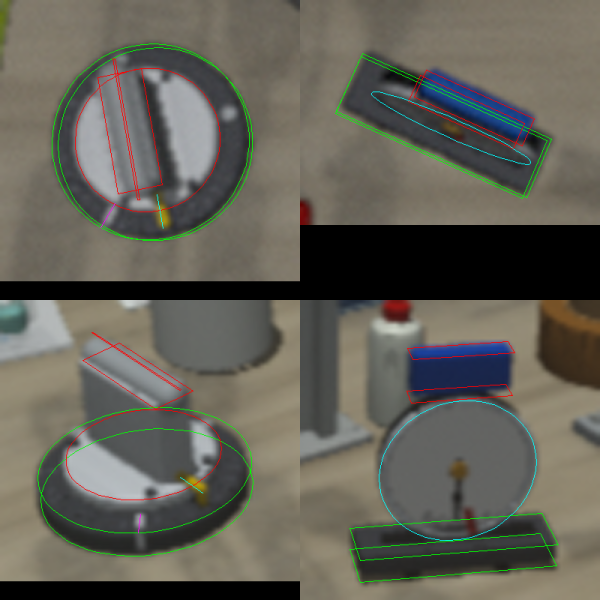

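```bash
python3 -m inch '[[[30,31,0,6.8],[31,31,0,6.8],[30,31,0,6.8],[31,31,0,6.8],[31,32,0,6.8]]]' 1; python3 -m inch '[[[18,38,0,6.9],[18,38,0,6.9],[18,38,0,6.9],[18,38,0,6.9],[18,38,0,6.9]]]'
```

```text
time_s: 0.65
tool_pos: [0.3807, -0.4784, 0.4045]
tcp_rot: [-0.0, 0.951, -0.31, -0.0]
force: [0.5, -0.9, -0.7]
grip_width: 0.0874
time_s: 1.15
tool_pos: [0.4702, -0.2881, 0.4046]
tcp_rot: [0.0, 1.0, -0.014, -0.0]
force: [0.5, -0.8, 1.4]
grip_width: 0.0875
```

```bash
python3 -m inch '[[[4,40,0,6.9],[4,40,0,6.9],[4,40,0,6.9],[4,40,0,6.9],[4,40,0,6.9]]]'; python3 -m inch '[[[2,40,0,6.9],[2,40,0,6.9],[2,40,0,6.9],[2,40,0,6.9],[2,40,0,6.9]]]'; python3 -m inch '[[[5,45,-20,6.9],[5,45,-20,6.9],[5,45,-20,6.9],[5,45,-20,6.9],[5,45,-20,6.9]]]'
python3 - <<'E'
from h import *
s=env.read_state(); q=s['tcp_rot']; print(s['tool_pos'],np.rad2deg(2*np.arctan2(q[2],q[1])),s['joint_pos'])
snap('wrist','w1.png'); snap('scene','s1.png')
E
```

```text
time_s: 1.65
tool_pos: [0.4896, -0.0882, 0.4046]
tcp_rot: [0.0, 0.959, 0.283, -0.0]
force: [0.4, -0.8, -0.4]
grip_width: 0.0877
time_s: 2.15
tool_pos: [0.4996, 0.1116, 0.4047]
tcp_rot: [0.0, 0.832, 0.555, -0.0]
force: [0.9, -0.4, -1.2]
grip_width: 0.0879
time_s: 2.65
tool_pos: [0.525, 0.3368, 0.3034]
tcp_rot: [0.0, 0.63, 0.777, -0.0]
force: [0.2, -0.5, 0.8]
grip_width: 0.0877
[0.5250359  0.33679453 0.30342908] 101.88815386358584 [-0.08619468  0.64255442 -0.82414809  1.73022355  0.54489795  1.01399296
  0.66864451]
```

View pics/w1.png

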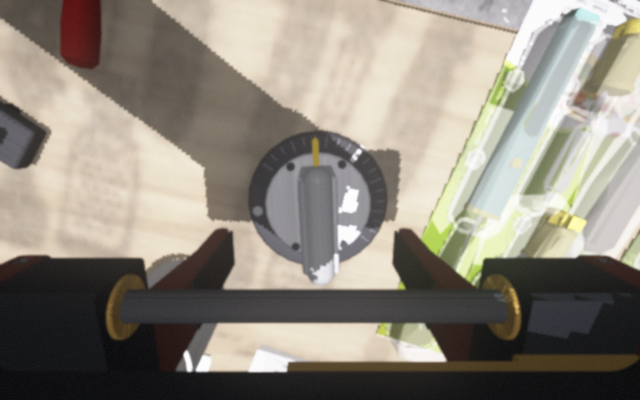

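The wrist view shows the bar centred between the jaws. The pointer is at (316,150) and the white zero line at about (356,153). I'll measure both with an overlay.

Run:
```python
from ov import *
f=load('w1.png')
C=np.array([.527,.3395])
for n,u,v,z in [('ptr',316,141,.024),('zero',357,152,.016)]:
    p=atz(f,u,v,z)[:2]-C; print(n,np.rad2deg(np.arctan2(p[1],p[0])),np.linalg.norm(p))
draw('w1.png',stud(.527,.3395,np.deg2rad(-28.4),np.deg2rad(39.5)),(230,120,410,290),4,'ow1.png')
```

```text
ptr -169.7300274250048 0.05342475437890342
zero 152.3383015878005 0.05671665891880351
```

View pics/ow1.png

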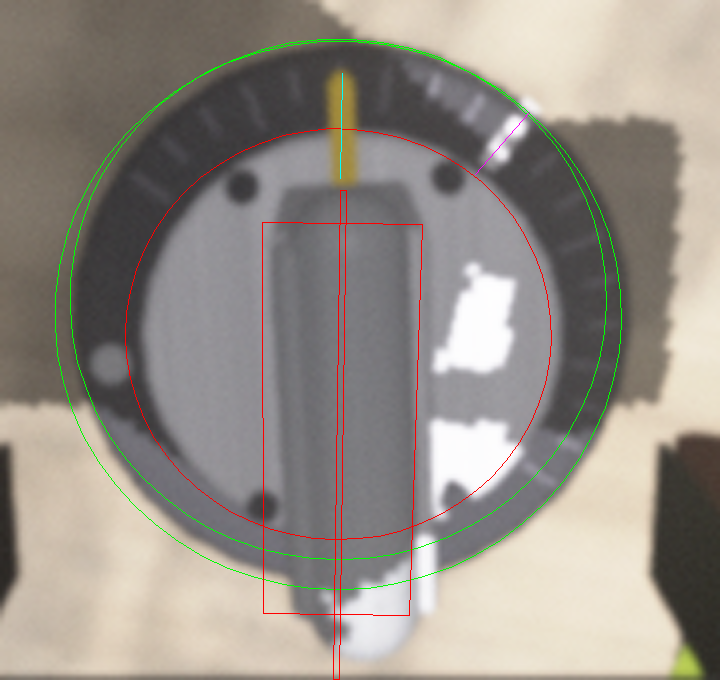

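```bash
python3 -m inch '[[[1,2,-18,-1],[1,2,-18,0],[0,0,-20,0],[0,0,-16,0],[0,0,-14,0]]]'; python3 -m inch '[[[0,0,0,0],[0,0,0,0],[0,0,0,0],[0,0,0,0],[0,0,0,0]]]' -1;  python3 -m inch '[[[0,0,0,0],[0,0,0,0],[0,0,0,0],[0,0,0,0],[0,0,0,0]]]'
```

```text
time_s: 3.25
tool_pos: [0.527, 0.3384, 0.2173]
tcp_rot: [0.0, 0.639, 0.769, -0.001]
force: [-0.7, 0.2, 0.5]
grip_width: 0.0878
time_s: 3.75
tool_pos: [0.5271, 0.3394, 0.2193]
tcp_rot: [0.0, 0.639, 0.77, 0.001]
force: [0.6, -0.6, -0.1]
grip_width: 0.0516
time_s: 4.25
tool_pos: [0.5265, 0.3405, 0.2188]
tcp_rot: [-0.001, 0.638, 0.77, 0.001]
force: [0.3, 5.3, -2.8]
grip_width: 0.0267
```

```bash
python3 -m inch '[[[0,0,0,-3.9],[0,0,0,-3.9],[0,0,0,-3.9],[0,0,0,-3.9],[0,0,0,-3.9]]]'; python3 -m inch '[[[0,0,0,-3.9],[0,0,0,-3.9],[0,0,0,-3.9],[0,0,0,-3.9],[0,0,0,-3.9]]]';python3 -m inch '[[[0,0,0,0],[0,0,0,0],[0,0,0,0],[0,0,0,0],[0,0,0,0]]]'
python3 - <<'E'
from ov import *
s=env.read_state(); q=s['tcp_rot']; print(s['tool_pos'],np.rad2deg(2*np.arctan2(q[2],q[1])))
snap('wrist','w2.png'); snap('scene','s2.png'); snap('top','t2.png')
a=draw('w2.png',[],(220,100,420,250),3,'a.png'); b=draw('scene2.png' if 0 else 's2.png',[],(205,220,285,300),5,'b.png')
o=np.zeros((460,800,3),np.uint8); 
cv2.imwrite('pics/w2z.png',a); cv2.imwrite('pics/s2z.png',b)
E
```

```text
time_s: 4.75
tool_pos: [0.5265, 0.3407, 0.2188]
tcp_rot: [-0.001, 0.76, 0.65, 0.001]
force: [1.2, 5.6, -3.3]
grip_width: 0.0268
time_s: 5.25
tool_pos: [0.5265, 0.3409, 0.2188]
tcp_rot: [-0.001, 0.859, 0.512, 0.001]
force: [1.2, 6.4, -4.0]
grip_width: 0.0264
time_s: 5.75
tool_pos: [0.5271, 0.3406, 0.2188]
tcp_rot: [-0.001, 0.859, 0.513, 0.001]
force: [4.5, 6.1, -4.0]
grip_width: 0.0257
[0.52708334 0.34063051 0.21882541] 61.69327425431056
```

View pics/w2z.png

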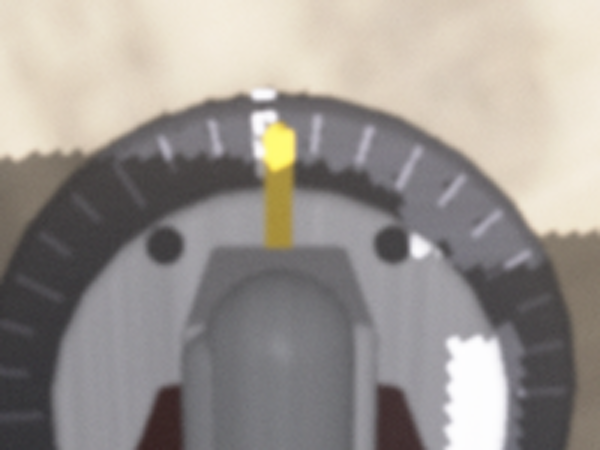

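View pics/s2z.png

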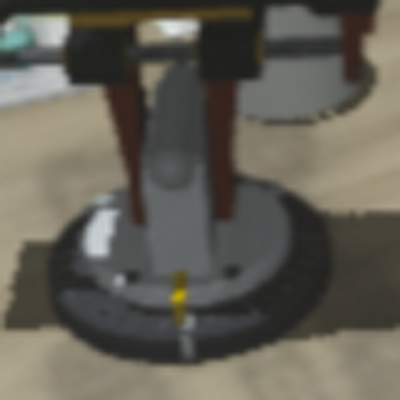

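```bash
python3 -m inch '[[[0,0,0,1.2],[0,0,0,1.2],[0,0,0,0.8],[0,0,0,0],[0,0,0,0]]]'
python3 - <<'E'
from ov import *
s=env.read_state(); q=s['tcp_rot']; print(s['tool_pos'],np.rad2deg(2*np.arctan2(q[2],q[1])))
snap('wrist','w3.png')
draw('w3.png',[],(220,100,420,250),3,'w3z.png')
E
```

```text
time_s: 6.4
tool_pos: [0.5271, 0.3406, 0.2188]
tcp_rot: [-0.001, 0.844, 0.536, 0.001]
force: [3.5, 7.6, -4.9]
grip_width: 0.0261
[0.52712566 0.34058523 0.21883379] 64.8892234427071
```

View pics/w3z.png

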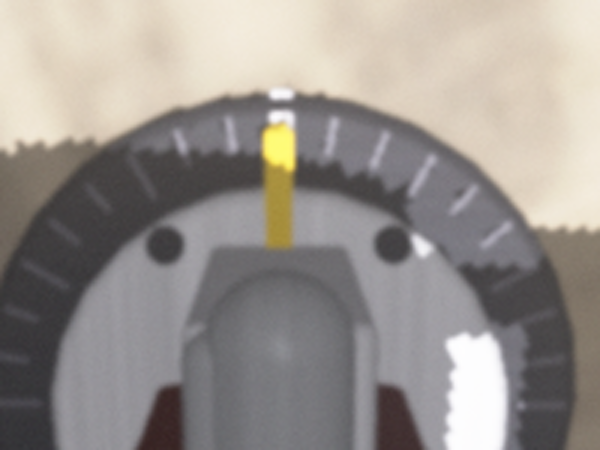

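```bash
python3 -m inch '[[[0,0,0,0],[0,0,0,0],[0,0,0,0],[0,0,0,0],[0,0,10,0]]]' 1; python3 -m inch '[[[0,0,30,0],[0,0,40,0],[0,0,40,0],[0,0,30,-8],[0,-20,0,-8]]]'
python3 - <<'E'
from ov import *
s=env.read_state(); q=s['tcp_rot']; print(s['tool_pos'],np.rad2deg(2*np.arctan2(q[2],q[1])),s['joint_pos'])
snap('wrist','w4.png')
E
```

```text
time_s: 6.95
tool_pos: [0.5265, 0.3386, 0.2278]
tcp_rot: [0.0, 0.844, 0.536, -0.001]
force: [-0.2, 0.1, -0.2]
grip_width: 0.0625
time_s: 7.45
tool_pos: [0.5266, 0.3228, 0.3748]
tcp_rot: [-0.002, 0.911, 0.413, 0.005]
force: [-0.8, 0.3, 0.6]
grip_width: 0.0879
[0.52659117 0.32283211 0.37483429] 48.73968628112116 [-0.17100142  0.48808666 -0.64911436  1.69848584  0.3307474   1.05651325
 -0.07508529]
```

View pics/w4.png

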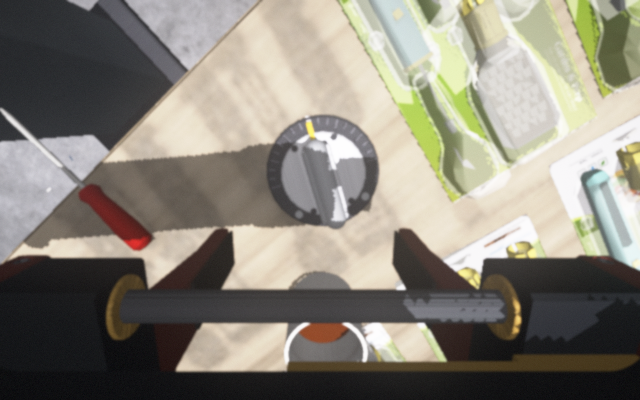

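The stud is still at zero, with the pointer and line both at about (311,128). Next I'll move to the gauge.

```bash
python3 -m inch '[[[-2,-28,0,-7.3],[-2,-28,0,-7.3],[-2,-28,0,-7.3],[-2,-28,0,-7.3],[-2,-28,0,-7.3]]]'; python3 -m inch '[[[-2,-28,0,-7.3],[-2,-28,0,-7.3],[-3,-28,0,-7.3],[-3,-28,0,-7.3],[-3,-29,0,-7.3]]]'
python3 - <<'E'
from ov import *
s=env.read_state(); q=s['tcp_rot']; print(s['tool_pos'],np.rad2deg(2*np.arctan2(q[2],q[1])),s['joint_pos'])
snap('wrist','w5.png'); draw('w5.png',gauge(.504,.037,np.deg2rad(-24)),(200,100,440,300),3,'w5z.png')
E
```

```text
time_s: 8.0
tool_pos: [0.5165, 0.1782, 0.3686]
tcp_rot: [0.0, 0.994, 0.106, -0.0]
force: [0.9, 0.1, 0.5]
grip_width: 0.0878
time_s: 8.5
tool_pos: [0.5034, 0.0374, 0.3687]
tcp_rot: [0.0, 0.978, -0.21, -0.0]
force: [0.8, 0.8, -0.8]
grip_width: 0.0877
[0.50342519 0.03736122 0.3686865 ] -24.28002233767972 [ 0.1020434   0.26225258 -0.34956644  1.9747584   0.1116187   0.9234399
 -0.72779434]
```

View pics/w5z.png

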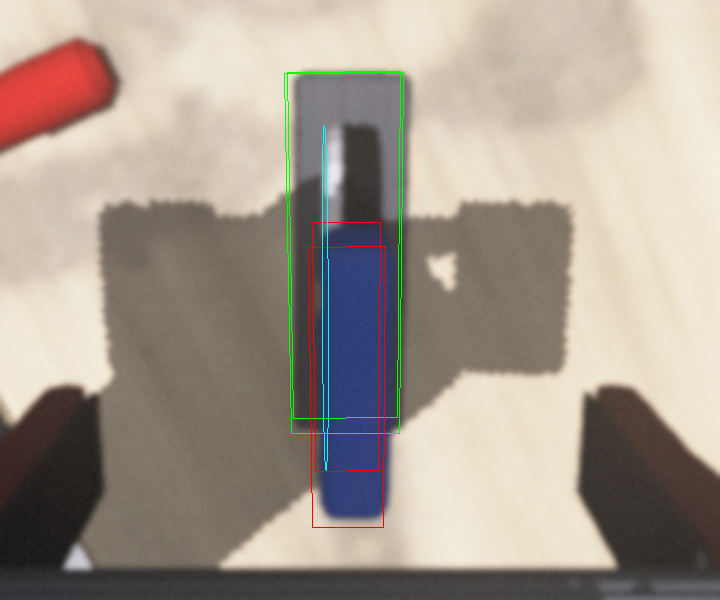

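```bash
python3 -m inch '[[[1,-1,-18,0],[0,0,-18,0],[0,0,-14,0],[0,0,-8,0],[0,0,-6,0]]]'; python3 -m inch '[[[0,0,0,0],[0,0,0,0],[0,0,0,0],[0,0,0,0],[0,0,0,0]]]' -1;  python3 -m inch '[[[0,0,0,0],[0,0,0,0],[0,0,0,0],[0,0,0,0],[0,0,0,0]]]'; python3 -m inch '[[[0,0,0,0],[0,0,0,0],[0,0,0,0],[0,0,0,0],[0,0,0,0]]]'
```

```text
time_s: 9.05
tool_pos: [0.5048, 0.0375, 0.3042]
tcp_rot: [0.0, 0.978, -0.208, -0.0]
force: [-0.8, -0.9, -0.6]
grip_width: 0.0876
time_s: 9.55
tool_pos: [0.505, 0.0373, 0.305]
tcp_rot: [-0.0, 0.978, -0.209, 0.0]
force: [-1.6, -0.8, 0.5]
grip_width: 0.0509
time_s: 10.05
tool_pos: [0.5049, 0.0373, 0.3046]
tcp_rot: [-0.0, 0.978, -0.209, 0.0]
force: [0.3, -0.3, 2.0]
grip_width: 0.0158
time_s: 10.55
tool_pos: [0.5049, 0.0373, 0.3046]
tcp_rot: [-0.0, 0.978, -0.209, 0.0]
force: [0.7, 0.8, -1.8]
grip_width: 0.0158
```

```bash
python3 -m inch '[[[0,0,15,0],[0,0,30,0],[0,0,35,0],[0,0,35,0],[0,0,5,0]]]'; python3 -m inch '[[[0,10,0,0],[2,28,0,0],[2,28,0,0],[2,28,0,0],[2,28,0,0]]]';python3 -m inch '[[[2,28,0,0],[2,28,0,0],[2,28,0,0],[1,28,0,0],[1,20,0,0]]]';python3 -m inch '[[[0,20,0,0],[0,10,0,0],[0,5.5,0,0],[0,0,0,0],[0,0,0,0]]]'
python3 - <<'E'
from ov import *
s=env.read_state(); q=s['tcp_rot']; print(s['tool_pos'],np.rad2deg(2*np.arctan2(q[2],q[1])),s['force'])
snap('wrist','w6.png'); snap('scene','s6.png');snap('top','t6.png')
draw('s6.png',[],(170,120,330,310),4,'s6z.png')
E
```

```text
time_s: 11.05
tool_pos: [0.5056, 0.0376, 0.4282]
tcp_rot: [-0.001, 0.978, -0.209, 0.003]
force: [0.7, -0.7, -4.8]
grip_width: 0.016
time_s: 11.55
tool_pos: [0.5119, 0.1607, 0.4217]
tcp_rot: [0.001, 0.978, -0.209, -0.002]
force: [0.7, -0.7, -3.9]
grip_width: 0.0162
time_s: 12.05
tool_pos: [0.5194, 0.2938, 0.4214]
tcp_rot: [0.001, 0.978, -0.208, -0.002]
force: [-0.7, -0.6, -4.7]
grip_width: 0.0156
time_s: 12.55
tool_pos: [0.5211, 0.3258, 0.4241]
tcp_rot: [0.001, 0.978, -0.21, -0.0]
force: [-1.0, -0.8, -4.3]
grip_width: 0.0156
[0.52108641 0.32578171 0.42406816] -24.220782505191526 [-0.99460492 -0.81722845 -4.26308721]
```

View pics/s6.png

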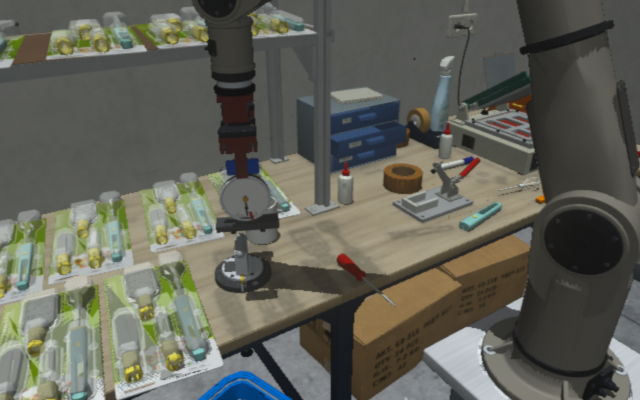

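Run:
```python
from ov import *
draw('s6.png',[],(180,140,330,290),4,'s6z.png')
```

```text
(no output)
```

View pics/s6z.png

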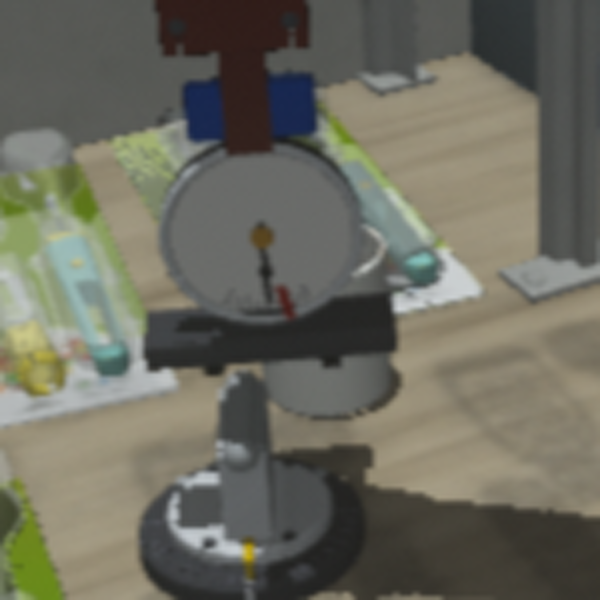

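```bash
cat > dial.py <<'E'
from ov import *
def pose(s,th,dyg=0.):
    # gauge origin pose from tool; handle point = tool -[0,0,.1636]
    q=s['tcp_rot']; a=2*np.arctan2(q[2],q[1])
    c,si=np.cos(th),np.sin(th); R=rz(a)@np.array([[1,0,0],[0,c,-si],[0,si,c]])
    return R, s['tool_pos']-[0,0,.1636]+R@[0,dyg,-.141]
def ang(f,R,P,u,v,xp=-.008):
    o,d=ray(f,u,v); n=R[:,0]; p0=P+R@[xp,0,.073]
    p=R.T@(o+d*((p0-o)@n)/(d@n)-P); return p  # gauge coords
def overlay(fn,s,th,box,sc,out):
    R,P=pose(s,th); g=gauge(0,0,0)
    it=[(p@R.T+P,c) for p,c in g]
    draw(fn,it,box,sc,out)
E
python3 - <<'E'
from dial import *
s=env.read_state(); f=load('s6.png'); R,P=pose(s,0)
def px(u,v,b=(180,140),k=4): return ((u+.5)/k-.5+b[0],(v+.5)/k-.5+b[1])
for n,u,v in [('hub',261,237),('tip',268,302),('flagT',281,288),('flagB',292,315),('needlemid',265,270)]:
    p=ang(f,R,P,*px(u,v)); print(n,p.round(4))
h=ang(f,R,P,*px(261,237))
for u,v in [(268,302),(281,288),(292,315)]:
    p=ang(f,R,P,*px(u,v))-h; print(np.arctan2(-p[1],-p[2]),np.hypot(p[1],p[2]))
overlay('s6.png',s,0,(180,140,330,290),4,'s6o.png')
E
```

```text
hub [-0.008  -0.0015  0.0731]
tip [-0.008  -0.0023  0.0353]
flagT [-0.008  -0.0095  0.043 ]
flagB [-0.008  -0.014   0.0266]
needlemid [-0.008  -0.0021  0.0541]
0.020314996082012548 0.03783936400271019
0.25716409241158306 0.03120341841196206
0.26128998746832877 0.04818372115606006
```

View pics/s6o.png

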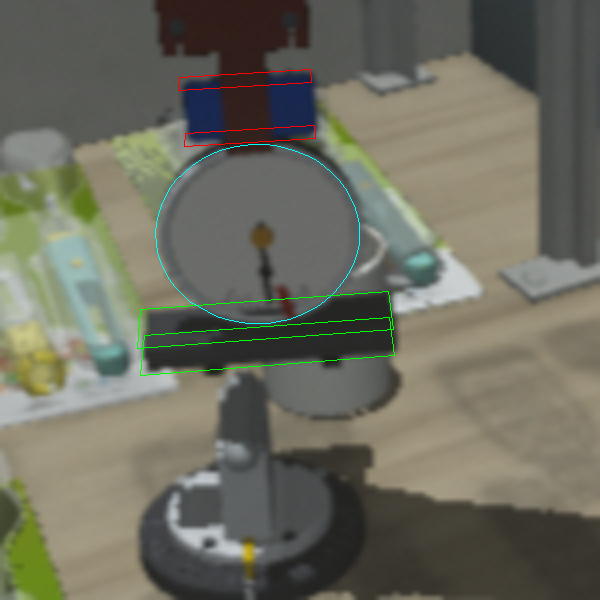

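The gauge hangs level. The needle is at about 0.02 rad and the flag at about 0.255 rad, with the flag near (285,300) in the zoom. I'll lower it with the +y foot beside the rib.

```bash
python3 -m inch '[[[0,0,-12,0],[0,0,-10,0],[0,0,-7,0],[0,0,-4,0],[0,0,0,0]]]'; python3 -m inch '[[[0,0,-1,0],[0,0,0,0],[0,0,-1,0],[0,0,0,0],[0,0,0,0]]]'
python3 - <<'E'
from dial import *
s=env.read_state();print(s['tool_pos'],s['force'])
snap('scene','s7.png'); overlay('s7.png',s,0,(180,140,330,290),4,'s7o.png')
E
```

```text
time_s: 13.2
tool_pos: [0.5209, 0.3271, 0.3912]
tcp_rot: [-0.0, 0.978, -0.209, -0.0]
force: [0.5, 1.5, -4.0]
grip_width: 0.0157
time_s: 13.7
tool_pos: [0.521, 0.3271, 0.3901]
tcp_rot: [-0.001, 0.978, -0.209, 0.0]
force: [1.1, 1.5, -2.3]
grip_width: 0.0158
[0.52102362 0.32707443 0.39008936] [ 1.13564124  1.5286218  -2.33836085]
```

View pics/s7o.png

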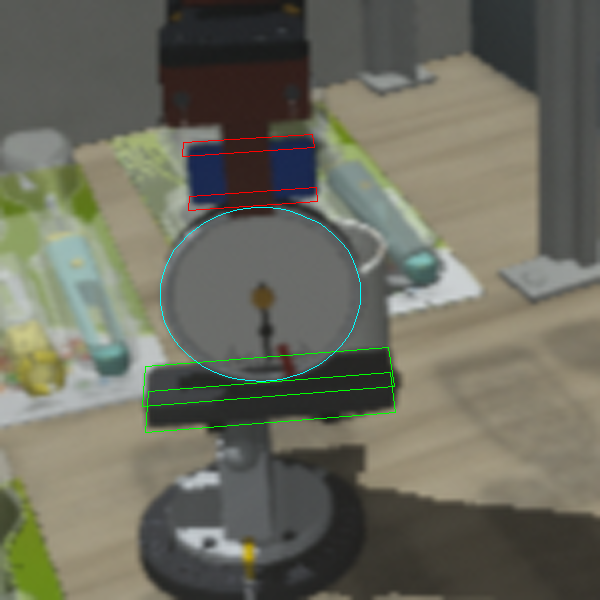

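```bash
python3 -m inch '[[[-1.2,-2.7,-0.4,0],[-1.2,-2.7,-0.4,0],[-1.2,-2.7,-0.4,0],[-1.2,-2.7,-0.5,0],[-1.2,-2.7,-0.5,0]]]'
python3 - <<'E'
from dial import *
s=env.read_state();print(s['tool_pos'],s['force'],s['ft_torque'])
snap('scene','s8.png'); overlay('s8.png',s,0.1,(180,140,330,290),4,'s8o.png')
E
```

```text
time_s: 14.25
tool_pos: [0.5148, 0.3131, 0.3875]
tcp_rot: [-0.0, 0.978, -0.209, 0.0]
force: [1.4, 3.0, -1.5]
grip_width: 0.0158
[0.51479063 0.31305758 0.38749323] [ 1.39814123  2.98875985 -1.53543788] [ 0.85032924 -0.48767091 -0.04331265]
```

View pics/s8o.png

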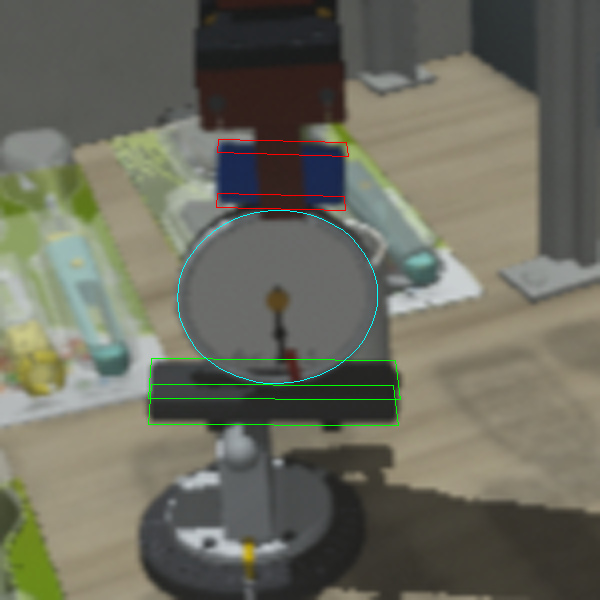

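It leans about 0.1 rad with small forces and the stud is still at zero. I'll continue along the arc.

```bash
python3 -m inch '[[[-1.8,-4,-0.9,0],[-1.8,-4,-1,0],[-1.8,-4,-1.2,0],[-1.8,-4,-1.3,0],[-1.8,-4,-1.4,0]]]'; python3 -m inch '[[[0,0,0,0],[0,0,0,0],[0,0,0,0],[0,0,0,0],[0,0,0,0]]]'
python3 - <<'E'
from dial import *
s=env.read_state();print(s['tool_pos'],s['force'],s['ft_torque'])
snap('scene','s9.png'); overlay('s9.png',s,0.255,(180,140,330,290),4,'s9o.png')
draw('s9.png',[],(220,180,280,250),10,'s9z.png')
E
```

```text
time_s: 14.8
tool_pos: [0.5058, 0.2929, 0.3817]
tcp_rot: [-0.0, 0.978, -0.209, 0.0]
force: [1.1, 1.8, -0.4]
grip_width: 0.0159
time_s: 15.3
tool_pos: [0.5058, 0.2928, 0.3816]
tcp_rot: [0.001, 0.978, -0.209, -0.0]
force: [-1.6, -2.6, 3.5]
grip_width: 0.0158
[0.50582868 0.29281361 0.3815676 ] [-1.55553721 -2.56527541  3.52944615] [-0.52358815  0.25934151  0.01910912]
```

View pics/s9o.png

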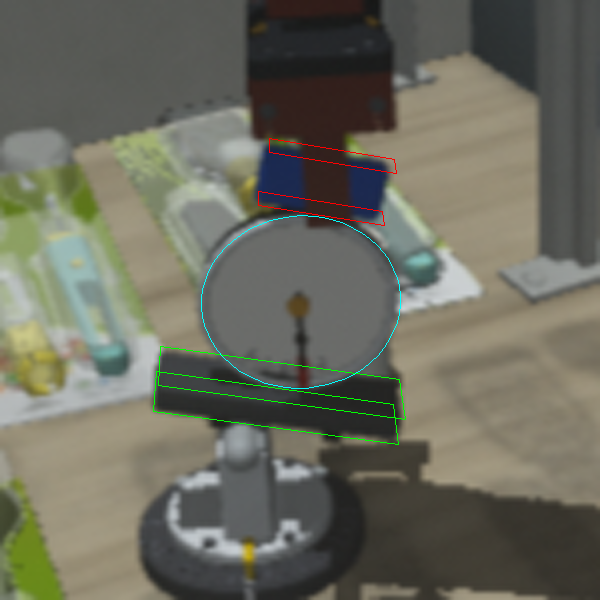

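View pics/s9z.png

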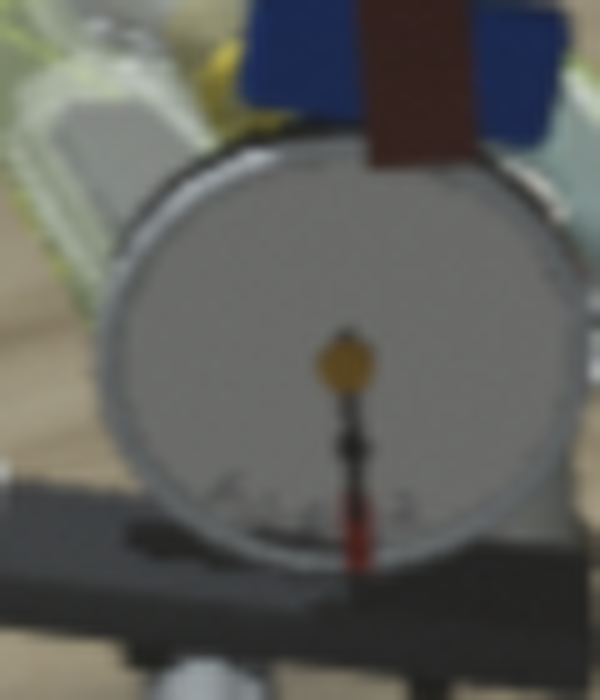

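The needle stands on the flag: in the 10x zoom both lie on one line from the hub at (347,362), with the flag at (357,545). I'll hold once more and check the forces, stillness and stud.

```bash
python3 -m inch '[[[0,0,0,0],[0,0,0,0],[0,0,0,0],[0,0,0,0],[0,0,0,0]]]'
python3 - <<'E'
from dial import *
F=[]
for i in range(4):
    f=snap('scene',f's10_{i}.png'); s=env.read_state(); F.append(s['force']); 
print(np.array(F).round(1),s['tool_pos'],abs(s['qvel']).max(),s['grip_width'])
snap('wrist','w10.png'); 
a=draw('s10_3.png',[],(220,180,280,290),5,'a.png'); 
b=draw('s10_3.png',[],(205,225,285,300),5,'b.png')
o=np.zeros((560,720,3),np.uint8); o[:a.shape[0],:300]=a; o[:b.shape[0],310:710]=b; cv2.imwrite('pics/s10z.png',o)
R,P=pose(s,.25)
sole=P+R@[0,0,.005]; d=sole-[.527,.3405,0]; r=rz(np.deg2rad(-25.1)); print('sole',sole,'rib frame',r.T@d)
E
```

```text
time_s: 15.85
tool_pos: [0.5059, 0.293, 0.3816]
tcp_rot: [0.0, 0.978, -0.209, -0.0]
force: [-2.4, -4.1, 4.7]
grip_width: 0.016
[[-3.5 -4.6  5. ]
 [-2.1 -4.4  5.1]
 [-2.6 -4.7  6.1]
 [-2.6 -5.2  5.5]] [0.5058426  0.29295193 0.38163726] 0.0022023611322199107 0.015957372694296406
sole [0.51962068 0.32364853 0.08626517] rib frame [ 0.0004659  -0.01839047  0.08626517]
```

View pics/s10z.png

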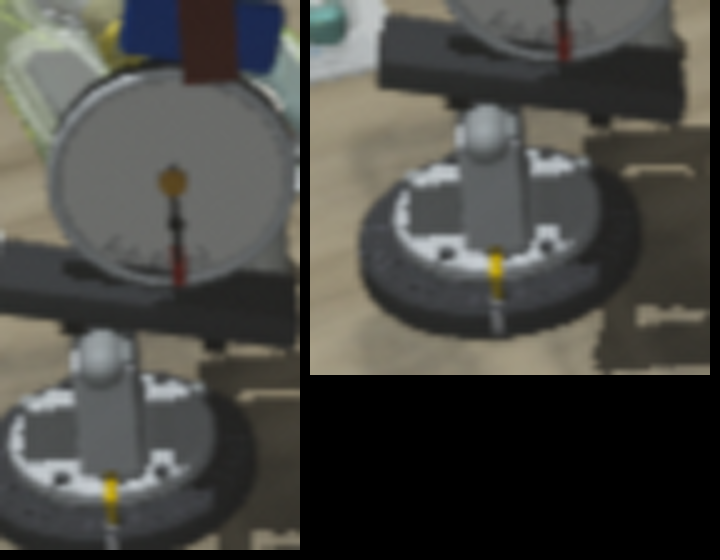

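View pics/w10.png

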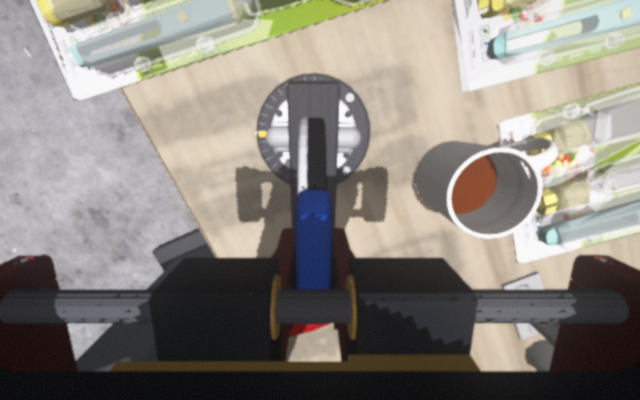

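```bash
python3 -m inch '[[[0,0,0,0],[0,0,0,0],[0,0,0,0],[0,0,0,0],[0,0,0,0]]]';python3 -m inch '[[[0,0,0,0],[0,0,0,0],[0,0,0,0],[0,0,0,0],[0,0,0,0]]]'
```

```text
time_s: 16.6
tool_pos: [0.5058, 0.293, 0.3816]
tcp_rot: [0.0, 0.978, -0.209, -0.0]
force: [-2.7, -4.1, 4.6]
grip_width: 0.0159
time_s: 17.1
tool_pos: [0.5058, 0.293, 0.3816]
tcp_rot: [0.0, 0.978, -0.209, -0.0]
force: [-2.2, -4.0, 5.2]
grip_width: 0.016
```

Run:
```python
from h import *
print(env.hand_in())
```

```text
the job is handed in; nothing more can be done
None
```

I handed the job in at about 17 s of the 58 s allowed, with the gauge still held by its handle on the rib. There was no verdict, so the figures below are my own last checks.

- **Stud:** I turned it by its bar about 36° clockwise, after overshooting by about 3° and turning back. In the wrist and scene pictures the pointer stays on the broad white line.
- **Gauge on the rib:** I lifted it by the blue handle, set its +y foot against the rib and rocked it by moving the handle sideways. It leans about 0.25 rad.
- **Needle:** In the last pictures it lies on the red flag, to about 0.02 rad by eye.
- **Contact and stillness:** The gauge presses on the rib with about 10 N, steady, and the arm is at rest. The grip opening reads 16 mm, the handle's thickness.
- **Squareness:** The gauge is within about 1° of square to the rib.
- **Position (tightest margin):** By calculation the sole is about 86 mm up, 0.5 mm along the rib and 18 mm across it. The limit across is 22 mm. The foot resting against the rib stops it going much beyond 18 mm, so I left it there.
- **Bystanders:** I did not go near the mug, glue bottle or screwdriver, though I did not measure their positions again at the end.

No check failed. The wrist and top cameras disagreed by about 2–3 mm on where the stud stands. I took a position between them, and the closing fingers centred on the bar.

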